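# Get the block plane out from behind the bottles

## Task

The little block plane is at the back of the tool tray, behind the glue bottle, the wax tin and the drill-bit block. Stand all three on the cork board out of the way, then lay the plane down flat in the recess of its wooden rest, and only after that put the bottle, tin and bit block each back on exactly the spot in the tray where it stood before. Keep everything upright and do not disturb the mug, the hammer or the wood offcut.

Things in the scene. Friction and masses are not known exactly. Their poses are not given: they have to be found in the camera images.
- bottle: White plastic glue bottle: round body 50 mm across and 88 mm high, above it a cone and a thin nozzle up to 118 mm. Loose, about 0.2 kg, starts upright on one of the three pads of the tray (any of the three). Origin: centre of its underside, z up.
- tin: Round plain metal wax tin with a dark lid: 54 mm across, straight up to 92 mm, lid up to 100 mm. Loose, about 0.3 kg, starts upright on one of the three pads of the tray. Origin: centre of its underside, z up.
- bitblock: Square wooden block 50 x 50 x 85 mm with five steel drill-bit shanks sticking out of its top up to 107 mm. Loose, about 0.25 kg, starts upright on one of the three pads of the tray, its sides within 0.15 rad of the tray's. Origin: centre of its underside, z up, x and y square to its sides.
- plane: Small block plane, dark steel body 110 mm long (its x) by 40 mm wide (its y) with straight flat sides 30 mm high, a slanted brass cap (up to 46 mm) and a wooden knob (up to 47 mm) on top. Loose, about 0.45 kg, starts on its sole in the tray behind the three pads, lying along the tray's y within 0.1 rad. Origin: centre of its sole, z up.
- tray: Fixed plywood tool tray, 180 mm (its x) by 250 mm (its y), floor 6 mm above its origin, rim 8 mm wide, its top 16 mm above the origin. Three round grey pads 60 mm wide on it at x = -45 mm, y = -75, 0, +75 mm; each carries a thing within 6 mm of its centre. The plane lies near x = +20, y = 0. Origin: centre of underside; +x points to the tray's back, away from the robot (yaw within 0.25 rad).
- board: Fixed flat cork board, the clear side area, 160 mm (its x) by 250 mm (its y), 10 mm thick, empty at the start. Origin: centre of its underside, so its top is at z = 10 mm.
- rest: Fixed dark wooden plane rest, 190 mm (its x) by 120 mm (its y), base 10 mm thick, with a raised frame 6 mm higher (top at 16 mm) around a felt-floored recess 130 mm long (along x) by 60 mm wide (along y), its floor 10 mm above the origin. The plane fits in with 10 mm to spare on each side, its length along the rest's x either way round. Origin: centre of its underside.
- mug: Orange mug, 80 mm across, 90 mm high, standing at the far side; a bystander. Origin: centre of its underside.
- hammer: Hammer 260 mm long lying on the bench at the far side; a bystander. Origin: on its underside near the middle of its length, x along the handle.
- offcut: Wood offcut 40 x 80 x 22 mm lying at the far side of the bench; a bystander. Origin: centre of its underside.

How it is judged:
By the outcome, as a careful person would: the job done as asked, in the order asked, and still so for the second after the job is handed in, with the robot touching nothing.
It also fails if it takes over 144 s, if anything falls off the work surface, if the arm or the gripper's body presses on something with over 40 N, if the wrist force passes 120 N, or if a joint passes its speed limit or range.

## Robot

A 6-joint arm with a two-finger parallel gripper is mounted at the origin on the work surface. World frame = base frame: x ahead of the robot, y to its left, z up, the work surface at z = 0. Lengths are in m, angles in rad, forces in N, time in s.
With the tool pointing down it reaches from about 0.375 to 0.975 m from the base axis. Payload 3.8 kg.
Tool frame: the origin (TCP) lies at the very end of the fingers, on their centre line; the grasp point (between the pads) lies 19 mm behind it; z points along the fingers, y is the line along which they close (so a half turn about z gives the same grasp; the last joint's range is limited). The gripper opens to 85 mm and grips with 20 to 120 N. Pads are 22 mm wide; open, the fingers measure 114 mm over their backs; the gripper's body (76 mm by 85 mm) begins 54 mm behind the grasp point. The pads swing forward as they close: fully open they stand 13 mm farther back than shut.
Start: joints at [1.293, 0.264, 1.604, -0, 1.274, -0.037], TCP at [0.161, 0.656, 0.231] pointing down, gripper open.
Joint ranges: [-2.63, 2.63], [-0.94, 2.18], [0.31, 2.57], [-1.31, 4.45], [0, 2.66], [-2.55, 2.55]. Speed limits (rad/s): [2.57, 2.57, 3.14, 3.14, 3.14, 3.14].

## Interface

Orientations are given as a rotation vector (axis times angle).
In Python, from workcell import bot gives the robot as it stands.
- The arm moves only by the shell command python3 -m creep 'ROWS' [FORCE]. ROWS is JSON, a list of rows, each a list of 5 numbers: the shift along the tool's x, y, z in units of 0.05 m (1.0 is 0.05 m), then the turn about the tool's z in units of 0.1 rad (1.0 is 0.1 rad), then the opening, from 0 (shut) to 1 (fully open). In form: [[tx, ty, tz, spin, hand], ...]. A call has 1 to 20 rows; each row shifts and turns the commanded pose from where the row before left it, along the tool's axes as they then stand; what a row does not reach is not made up. A row lasts 1/8 s, in which the tool goes at most 62.5 mm and 10.7 degrees, less where a joint would pass 70% of its speed; a pose out of reach is approached as far as the arm can. A call with a number of a shift or a turn outside -1 to 1 is refused whole. A call with a gripper value outside its range is refused whole. The fingers move at their own pace and stop on an object; FORCE is the grip in N (left out, the last holds). Time passes only in rows, so rows that do not move let the fingers close. It gives the time, the measured TCP pose, the force, the opening and the grip force at its end, in the units of the state.
- bot.read_state(): the state, without advancing time (a new reading comes with each control period).
- bot.read_camera(name): name is "side" or "top" or "wrist"; returns a dict with "pixels" (384x512x3 uint8, red, green, blue), "vfov" (degrees; the focal length in pixels is half the picture's height over the tangent of half this angle, whatever the lens; pixels are square), "cx", "cy" (the principal point, pixels), "world_to_cam" (4x4, takes a point from world to camera coordinates). Camera axes: x right, y down, z forward; pixel columns grow to the right and rows downward; lengths in m; the calibration is good to about 2 mm. A picture is of the moment at which its call begins. There is no depth.
- bot.finish_job(): hands the job in; it is judged then, once.
Trained networks look in a picture, given as the dict that the camera call returned (one of the last four; its "shot" number tells which), for a name from the list of things; names that differ only in an ending like _2 or _b are one class to them, and where a whole thing is asked for, a point or a joint stands for the part that bears it (a point fixed in the world has none). Each returns a list of dicts, best first, with "score" (0 to 1); they miss things now and then, are a little off and sometimes report something else, mostly with a low value. They report only what shows in the picture. A call takes as long as a camera call.
- bot.look_for(target, picture): "bbox" ([left, top, right, bottom] in pixels, round what is visible of it).
- bot.regions_of(target, picture): "mask" (384x512 bool, what is visible of it) and "bbox" ([left, top, right, bottom] in pixels, round what is visible of it).
The state is a dict: "time": time; "q": joint angles; "joint_vel": joint speeds; "joint_torque": joint torques, N m; "tool_pos": TCP position; "tcp_rot": TCP orientation; "wrist_force": force on the tool from outside, world axes, zero at the start; "torque": the same for the moment, N m; "width": opening from 0.0 (shut) to 1.0 (fully open); "grip_force": force on a finger pad.
Only numpy, scipy, OpenCV 4.12 (cv2) and the standard library are available. Lean on these libraries where they do the work, as an engineer would, in place of code of your own. Each camera call takes 0.05 s, during which the arm holds its last target. There are 200 camera calls.

## Working session

There is one attempt and no reset: what is moved stays moved. The work goes in short steps, Python scripts to look and compute and a shell command to move; the robot and the scene stay as the last step left them, time stands still between calls to the robot, and variables do not carry over. Pictures are saved under pics/ and viewed, at most 14 in all, crops included, and the job is handed in when it is done.

```bash
ls; mkdir -p pics; cat > look.py <<'E'
import numpy as np, cv2
from workcell import bot
def save(p,n,s=1.5): cv2.imwrite('pics/'+n,cv2.resize(p['pixels'][:,:,::-1],None,fx=s,fy=s))
def f(p): return 192/np.tan(np.radians(p['vfov'])/2)
def ray(p,u,v):
    T=p['world_to_cam'];R=T[:3,:3];d=R.T@np.array([(u-p['cx'])/f(p),(v-p['cy'])/f(p),1]);return -R.T@T[:3,3],d
def atz(p,u,v,z):
    o,d=ray(p,u,v);return o+d*(z-o[2])/d[2]
def proj(p,X):
    X=np.atleast_2d(X);T=p['world_to_cam'];c=X@T[:3,:3].T+T[:3,3];return c[:,:2]/c[:,2:]*f(p)+[p['cx'],p['cy']]
E
python3 - <<'E'
from look import *
print(bot.read_state())
for n in ['top','side']:
    p=bot.read_camera(n);save(p,n+'0.png');print(n,p['vfov'],p['cx'],p['cy'],np.round(p['world_to_cam'],3).tolist())
    for t in 'bottle tin bitblock plane tray board rest mug hammer offcut'.split():
        r=bot.look_for(t,p);print(t,[(np.round(a['bbox']).tolist(),round(a['score'],2)) for a in r[:2]])
E
```

```text
pics
{'time': 0.0, 'q': array([ 1.29313512e+00,  2.64752530e-01,  1.60537427e+00,  2.38015402e-06,
        1.27373321e+00, -3.69097536e-02]), 'joint_vel': array([-0.00057794, -0.00110073, -0.00010736,  0.00080177,  0.00103335,
       -0.00050407]), 'joint_torque': array([-6.92272461e-04, -5.15115952e+01, -3.67313004e+01, -1.88510585e-04,
        1.31772197e-02, -1.58019509e-05]), 'tool_pos': array([0.16074567, 0.65481596, 0.22996233]), 'tcp_rot': array([-0.3772168 , -3.11850189,  0.00351663]), 'wrist_force': array([0.31382796, 0.27338143, 0.48226026]), 'torque': array([-0.01382122, -0.01193522,  0.02050514]), 'grip_force': 0.0, 'width': 0.9952946203743046}
top 56.144865882777424 258.17848322171716 191.96561313083444 [[0.022, -1.0, 0.002, -0.042], [-0.985, -0.022, -0.169, 0.6], [0.169, 0.002, -0.986, 0.891], [0.0, 0.0, 0.0, 1.0]]
bottle [([76.0, 228.0, 109.0, 248.0], 0.56)]
tin [([137.0, 236.0, 172.0, 262.0], 0.84), ([209.0, 178.0, 278.0, 226.0], 0.69)]
bitblock [([110.0, 233.0, 144.0, 256.0], 0.64), ([318.0, 201.0, 416.0, 281.0], 0.18)]
plane [([116.0, 210.0, 158.0, 231.0], 0.84)]
tr
[... 266 characters left out ...]
3.0, 144.0, 254.0], 0.43)]
offcut [([200.0, 128.0, 227.0, 144.0], 0.58)]
side 52.6377285051777 255.35979752751538 193.53724828757373 [[0.674, -0.739, -0.022, -0.426], [-0.448, -0.384, -0.807, 0.282], [0.588, 0.554, -0.59, 0.766], [0.0, 0.0, 0.0, 1.0]]
bottle [([117.0, 140.0, 136.0, 175.0], 0.73)]
tin [([141.0, 156.0, 166.0, 194.0], 0.7)]
bitblock [([125.0, 149.0, 151.0, 181.0], 0.65)]
plane [([151.0, 152.0, 173.0, 180.0], 0.63)]
tray [([117.0, 150.0, 202.0, 206.0], 0.59)]
board [([260.0, 233.0, 381.0, 329.0], 0.83)]
rest [([204.0, 178.0, 280.0, 220.0], 0.94)]
mug [([201.0, 128.0, 228.0, 160.0], 0.92)]
hammer [([280.0, 167.0, 363.0, 212.0], 0.98)]
offcut [([246.0, 152.0, 273.0, 167.0], 0.54)]
```

View pics/top0.png

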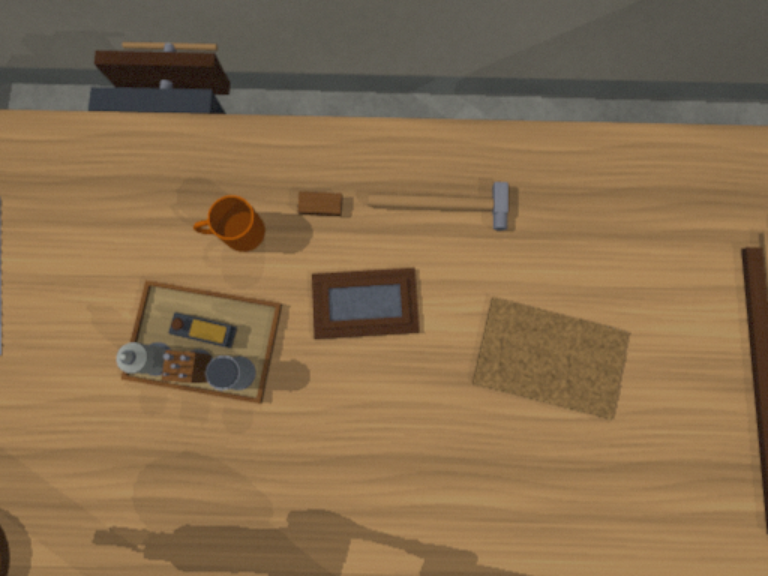

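View pics/side0.png

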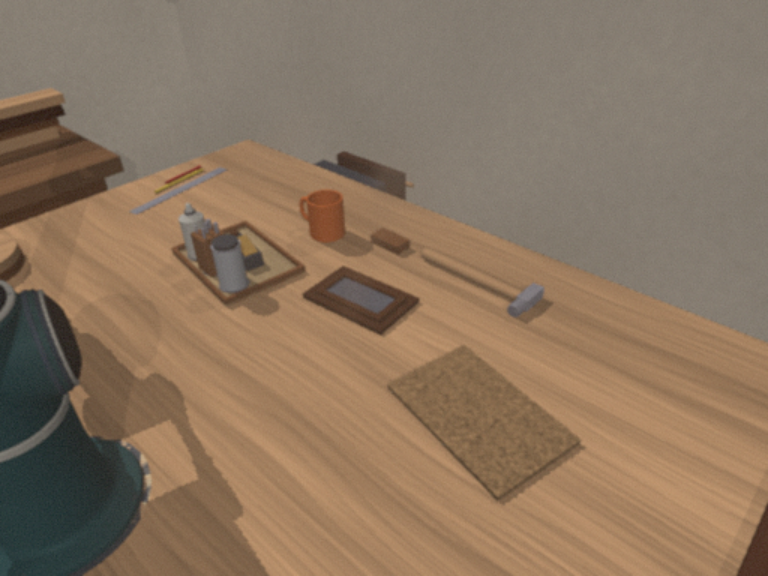

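The top view shows the bottle at (130,357), bit block at (180,365), tin at (228,372), plane at (203,330), tray centre about (202,342), rest at (365,303) and board at (552,357), all in 1.5x pixels. The side view agrees. The next step is coarse positions and the wrist camera geometry.

```bash
cat >> look.py <<'E'
from scipy.spatial.transform import Rotation as Ro
def quad(mask):
    c=max(cv2.findContours(mask.astype(np.uint8),0,1)[0],key=cv2.contourArea)
    return cv2.minAreaRect(c)
E
python3 - <<'E'
from look import *
s=bot.read_state();R=Ro.from_rotvec(s['tcp_rot']).as_matrix();print('R',R.round(3).tolist())
w=bot.read_camera('wrist');T=w['world_to_cam'];print(w['vfov'],w['cx'],w['cy'],'cam pos in tool',(R.T@(-T[:3,:3].T@T[:3,3]-s['tool_pos'])).round(4),'cam axes in tool(cols)',(R.T@T[:3,:3].T).round(3).tolist())
p=bot.read_camera('top')
for n,c in dict(tray=[(150,284),(281,304),(262,402),(123,379)],rest=[(312,274),(414,268),(419,332),(314,338)],board=[(493,297),(630,332),(613,419),(473,384)]).items():
    z=.01 if n=='board' else .016
    P=np.array([atz(p,u/1.5,v/1.5,z)[:2] for u,v in c]);e=[np.linalg.norm(P[i]-P[i-1]).round(3) for i in range(4)]
    d=P[0]-P[3]+P[1]-P[2];print(n,P.round(3).tolist(),'c',P.mean(0).round(3),e,'yaw',np.arctan2(d[1],d[0]).round(3))
for n,u,v,z in [('bottle',127,356,.118),('tin',227,372,.1),('bit',180,366,.085),('plane',203,330,.036)]: print(n,atz(p,u/1.5,v/1.5,z).round(3))
E
```

```text
R [[-0.971, 0.238, 0.0], [0.238, 0.971, 0.0], [-0.0, 0.0, -1.0]]
69.14950486769978 255.7682019452093 191.56481857130592 cam pos in tool [ 0.0807 -0.0003 -0.1425] cam axes in tool(cols) [[0.001, -0.95, -0.312], [1.0, 0.001, 0.001], [-0.001, -0.312, 0.95]]
tray [[0.605, 0.401], [0.573, 0.162], [0.4, 0.186], [0.434, 0.432]] c [0.503 0.295] [np.float64(0.173), np.float64(0.241), np.float64(0.175), np.float64(0.249)] yaw -0.158
rest [[0.63, 0.109], [0.645, -0.076], [0.528, -0.087], [0.514, 0.1]] c [0.579 0.011] [np.float64(0.116), np.float64(0.186), np.float64(0.117), np.float64(0.187)] yaw 0.083
board [[0.596, -0.221], [0.537, -0.466], [0.384, -0.428], [0.439, -0.184]] c [ 0.489 -0.325] [np.float64(0.161), np.float64(0.252), np.float64(0.158), np.float64(0.251)] yaw -0.238
bottle [0.471 0.381 0.118]
tin [0.45  0.226 0.1  ]
bit [0.458 0.308 0.085]
plane [0.522 0.292 0.036]
```

```bash
python3 -m creep '[[0,0,0,1,1],[0,0,0,1,1],[0,0,0,1,1],[0,0,0,1,1],[0,0,0,1,1],[0,0,0,1,1],[0,0,0,1,1],[0,0,0,1,1],[0,0,0,1,1],[0,0,0,1,1],[0,0,0,1,1],[0,0,0,1,1],[0,0,0,1,1],[0,0,0,1,1],[0,0,0,0.9,1]]' 40
python3 -m creep '[[-0.48,0.77,0,0,1],[-0.48,0.77,0,0,1],[-0.48,0.77,0,0,1],[-0.48,0.77,0,0,1],[-0.48,0.77,0,0,1],[-0.48,0.77,0,0,1],[-0.48,0.77,0,0,1],[-0.48,0.77,0,0,1],[-0.48,0.77,0,0,1],[-0.48,0.77,0,0,1],[0,0,0,0,1],[0,0,0,0,1]]'
```

```text
time: 3.08
tool_pos: [0.161, 0.6555, 0.2313]
tcp_rot: [2.395, 2.033, -0.0]
wrist_force: [-0.7, 0.2, 0.3]
width: 0.998
grip_force: 0.0
time: 4.58
tool_pos: [0.5026, 0.3573, 0.2312]
tcp_rot: [-2.392, -2.036, 0.0]
wrist_force: [0.3, 0.0, -0.4]
width: 1.0
grip_force: 0.0
```

```bash
python3 - <<'E'
from look import *
import pickle
s=bot.read_state();print(s['tool_pos'],s['tcp_rot'],s['q'])
p=bot.read_camera('wrist');save(p,'w1.png');pk={'p':p,'m':{}}
for t in 'bottle tin bitblock plane tray'.split():
    r=bot.regions_of(t,p);print(t,[(np.round(a['bbox']).tolist(),round(a['score'],2)) for a in r[:2]])
    if r: pk['m'][t]=r[0]['mask']
pickle.dump(pk,open('w1.pkl','wb'))
E
```

```text
[0.50259725 0.35731726 0.23123917] [-2.39212662e+00 -2.03551913e+00  3.38033403e-04] [5.77301763e-01 1.54928362e-01 1.73454978e+00 6.35444730e-04
 1.25240909e+00 7.37838016e-01]
bottle [([195.0, 130.0, 249.0, 182.0], 0.94), ([201.0, 183.0, 249.0, 248.0], 0.4)]
tin [([203.0, 241.0, 252.0, 310.0], 0.55)]
bitblock [([201.0, 185.0, 252.0, 250.0], 0.9)]
plane [([263.0, 161.0, 296.0, 244.0], 0.85)]
tray [([190.0, 109.0, 336.0, 285.0], 0.94)]
```

```bash
python3 -m creep '[[-0.9,0,0,0,1],[-0.9,0,0,0,1],[0,0,0,0,1],[0,0,0,0,1]]'
python3 - <<'E'
from look import *
import pickle
s=bot.read_state();print(s['tool_pos'],s['tcp_rot'],s['q'])
p=bot.read_camera('wrist');save(p,'w2.png');pk={'p':p,'m':{}}
for t in 'bottle tin bitblock plane tray'.split():
    r=bot.regions_of(t,p);print(t,[(np.round(a['bbox']).tolist(),round(a['score'],2)) for a in r[:2]])
    if r: pk['m'][t]=r[0]['mask']
pickle.dump(pk,open('w2.pkl','wb'))
a=cv2.imread('pics/w1.png')[120:520,220:570];b=cv2.imread('pics/w2.png')[0:400,220:570]
cv2.imwrite('pics/w12.png',np.hstack([a,b]))
E
```

```text
time: 5.38
tool_pos: [0.4885, 0.269, 0.2317]
tcp_rot: [-2.392, -2.037, -0.002]
wrist_force: [0.0, -0.9, 0.5]
width: 1.0
grip_force: 0.0
[0.48854768 0.2690322  0.23166634] [-2.39166709e+00 -2.03669236e+00 -1.87279380e-03] [4.58384597e-01 4.16224248e-02 1.85766616e+00 5.38718457e-04
 1.24120298e+00 6.18187302e-01]
bottle [([191.0, 34.0, 244.0, 93.0], 0.77)]
tin [([199.0, 172.0, 254.0, 242.0], 0.76)]
bitblock [([195.0, 113.0, 252.0, 172.0], 0.82), ([442.0, 216.0, 482.0, 271.0], 0.74)]
plane [([263.0, 93.0, 301.0, 183.0], 0.68)]
tray [([186.0, 27.0, 346.0, 228.0], 0.95)]
```

View pics/w12.png

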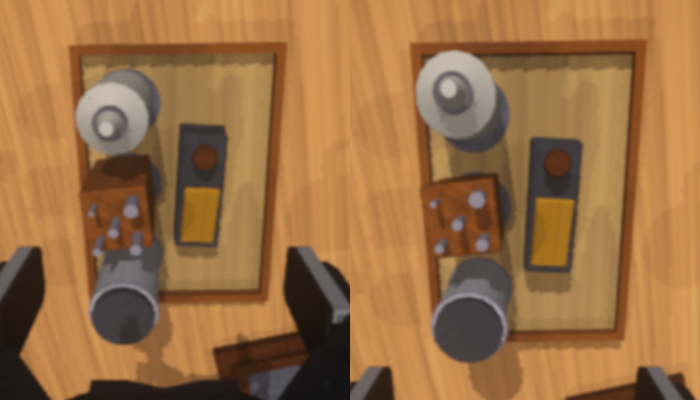

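w1/w2 show the bottle, bit block and tin from top to bottom on the left, with the plane lying clear behind them, knob towards +y. The tray corners are sharp. I'll triangulate the marked points from both views and fit the poses.

```bash
cat >> look.py <<'E'
def tri(obs):
    A=np.zeros((3,3));b=np.zeros(3);L=[]
    for p,u,v in obs:
        o,d=ray(p,u,v);d=d/np.linalg.norm(d);M=np.eye(3)-np.outer(d,d);A+=M;b+=M@o
    X=np.linalg.solve(A,b);return X,max(np.linalg.norm(proj(p,X)[0]-[u,v]) for p,u,v in obs)
def circ(p,uv,z): # ellipse outline pts -> world circle at z
    P=np.array([atz(p,*q,z)[:2] for q in uv]);(c,r)=cv2.minEnclosingCircle(P.astype(np.float32)*1000);return np.array(c)/1000,r/1000
E
python3 - <<'E'
from look import *
import pickle
A=pickle.load(open('w1.pkl','rb'));B=pickle.load(open('w2.pkl','rb'));a,b=A['p'],B['p']
L=lambda x,y:((x+220)/1.5,(y+120)/1.5); R=lambda x,y:((x-350+220)/1.5,y/1.5)
pts=dict(nozzle=((107,128),(452,88)),tin=((124,313),(470,327)),
 bb0=((82,192),(422,186)),bb1=((151,188),(497,176)),bb2=((153,248),(503,250)),
 pl0=((180,133),(532,146)),pl1=((226,135),(581,148)),pl2=((217,246),(571,271)),pl3=((176,242),(525,268)),knob=((205,158),(557,162)),
 t0=((70,46),(412,43)),t1=((286,43),(646,41)),t2=((268,301),(622,339)))
for n,(l,r) in pts.items():
    X,e=tri([(a,*L(*l)),(b,*R(*r))]);print(n,X.round(4),'err',round(e,1))
for n,z,zz in [('tin',.106,None),('bottle',.094,None)]: pass
E
```

```text
nozzle [0.472  0.3856 0.1228] err 0.7
tin [0.4512 0.2351 0.1003] err 0.1
bb0 [0.4379 0.3355 0.0906] err 0.5
bb1 [0.4887 0.3344 0.1007] err 0.7
bb2 [0.4831 0.2862 0.0981] err 0.5
pl0 [0.5158 0.3493 0.0149] err 0.4
pl1 [0.5551 0.3414 0.016 ] err 0.2
pl2 [0.5331 0.2455 0.0365] err 0.1
pl3 [0.496  0.2526 0.0309] err 0.5
knob [0.5316 0.335  0.0525] err 0.4
t0 [0.4371 0.4365 0.0168] err 0.2
t1 [0.6131 0.4105 0.0133] err 0.0
t2 [0.5755 0.1669 0.019 ] err 0.9
```

```bash
cat > fit.py <<'E'
from look import *
import pickle
from scipy.optimize import least_squares
A=pickle.load(open('w1.pkl','rb'));B=pickle.load(open('w2.pkl','rb'));a,b=A['p'],B['p']
L=lambda x,y:((x+220)/1.5,(y+120)/1.5); R=lambda x,y:((x-350+220)/1.5,y/1.5)
def W(x,M): 
    M=np.array(M,float);c,s=np.cos(x[2]),np.sin(x[2]);return np.c_[M[:,0]*c-M[:,1]*s+x[0],M[:,0]*s+M[:,1]*c+x[1],M[:,2]]
def fit(M,l,r,x0):
    o=[np.array([L(*q) for q in l]),np.array([R(*q) for q in r])]
    g=lambda x:np.r_[(proj(a,W(x,M))-o[0]).ravel(),(proj(b,W(x,M))-o[1]).ravel()]
    s=least_squares(g,x0);return s.x,np.sqrt(np.mean(s.fun**2))
def draw(p,W,im,col):
    q=proj(p,W)*1.5;cv2.polylines(im,[np.round(q).astype(int)],True,col,1)
E
cat > run1.py <<'E'
from fit import *
F={}
F['tray']=fit([(-.09,.125,.016),(.09,.125,.016),(.09,-.125,.016)],[(70,46),(286,43),(268,301)],[(412,43),(646,41),(622,339)],[.503,.295,-.158])
F['plane']=fit([(.055,.02,.036),(.055,-.02,.036),(-.055,-.02,.036),(-.055,.02,.036)],[(180,133),(226,135),(217,246),(176,242)],[(532,138),(581,141),(571,271),(525,268)],[.52,.3,1.4])
F['bit']=fit([(-.025,.025,.091),(.025,.025,.091),(.025,-.025,.091)],[(82,192),(151,188),(153,248)],[(422,186),(497,176),(503,250)],[.46,.31,-.1])
th=np.linspace(0,2*np.pi,40)
for n,z,r,z2,r2 in [('tin',.106,.027,.006,.027),('bottle',.094,.025,.006,.025)]:
    # both views: hull of top+bottom circle vs mask bbox/IoU
    ms=[A['m'][n],B['m'][n]]
    def cost(x):
        e=0
        for p,m in zip((a,b),ms):
            P=np.r_[[(x[0]+r*np.cos(t),x[1]+r*np.sin(t),zz) for t in th for zz in (z,z2)]]
            if n=='bottle': P=np.r_[P,[(x[0],x[1],.124)]]
            im=np.zeros((384*4,512*4),np.uint8);cv2.fillConvexPoly(im,cv2.convexHull(np.round(proj(p,P)*4+1.5).astype(np.int32)),255)
            im=cv2.resize(im,(512,384),interpolation=cv2.INTER_AREA)/255.
            e+=np.abs(im-m)[120 if False else 0:].sum()
        return e
    from scipy.optimize import minimize
    s=minimize(cost,{'tin':(.45,.231),'bottle':(.472,.383)}[n],method='Nelder-Mead',options=dict(initial_simplex=np.array({'tin':(.45,.231),'bottle':(.472,.383)}[n])+np.array([[0,0],[.006,0],[0,.006]])))
    F[n]=(np.r_[s.x,0],s.fun)
T=F['tray'][0]
for n,(x,e) in F.items():
    c,s=np.cos(T[2]),np.sin(T[2]);d=x[:2]-T[:2];print(n,x.round(4),'res',round(e,2),'in tray',(d@np.array([[c,-s],[s,c]])).round(4),'dyaw',(x[2]-T[2]).round(3))
pickle.dump({n:x for n,(x,e) in F.items()},open('poses.pkl','wb'))
out=[]
for p,im in ((a,cv2.imread('pics/w1.png')),(b,cv2.imread('pics/w2.png'))):
    sq=lambda hx,hy,z:[(hx,hy,z),(hx,-hy,z),(-hx,-hy,z),(-hx,hy,z)]
    draw(p,W(T,sq(.09,.125,.016)),im,(0,0,255))
    for y in (-.075,0,.075): draw(p,W(T,[(-.045+.03*np.cos(t),y+.03*np.sin(t),.006) for t in th]),im,(255,255,0))
    for z in (.006,.036): draw(p,W(F['plane'][0],sq(.055,.02,z)),im,(0,255,0))
    for z in (.006,.091): draw(p,W(F['bit'][0],sq(.025,.025,z)),im,(0,255,0))
    for n,zs,r in (('tin',(.006,.106),.027),('bottle',(.006,.094),.025)):
        for z in zs: draw(p,W(F[n][0],[(r*np.cos(t),r*np.sin(t),z) for t in th]),im,(255,0,255))
    out.append(im)
cv2.imwrite('pics/ov.png',cv2.resize(np.hstack([out[0][120:520,220:570],out[1][0:400,220:570]]),None,fx=1.14,fy=1.14))
E
python3 run1.py
```

```text
tray [ 0.5059  0.3001 -0.1492] res 0.93 in tray [0. 0.] dyaw 0.0
plane [0.5243 0.2996 1.3762] res 2.15 in tray [0.0182 0.0022] dyaw 1.525
bit [ 0.4606  0.3096 -0.0803] res 1.06 in tray [-0.0463  0.0027] dyaw 0.069
tin [0.4502 0.236  0.    ] res 680.52 in tray [-0.0456 -0.0717] dyaw 0.149
bottle [0.4705 0.3856 0.    ] res 149.12 in tray [-0.0477  0.0792] dyaw 0.149
```

View pics/ov.png

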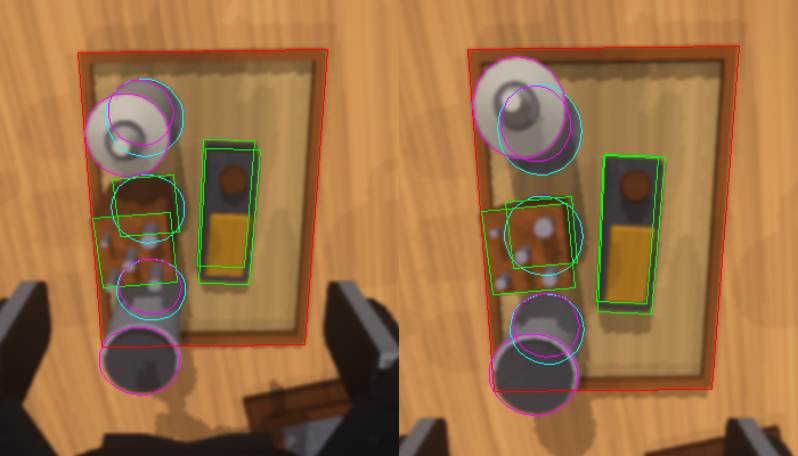

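The overlay matches in both views: tray, pads, tin, bottle and block land within a pixel or two, and the heights triangulate correctly. Bottle goes first.

```bash
cat > to.py <<'E'
import sys
from look import *
def to(x,y,z,psi):
    s=bot.read_state();M=Ro.from_rotvec(s['tcp_rot']).as_matrix();y0=np.arctan2(M[1,1],M[0,1])
    d=M.T@(np.array([x,y,z])-s['tool_pos'])/.05
    print('t',s['time'].__round__(2),'at',s['tool_pos'].round(4),'psi',y0.round(3),'w',round(s['width'],3),'grip',round(s['grip_force'],1),'| units',d.round(2),'spin',round((y0-psi)/.1,2))
if __name__=='__main__': to(*map(float,sys.argv[1:]))
E
python3 to.py .4705 .3856 .060 -.155
```

```text
t 5.67 at [0.4885 0.2691 0.2311] psi -0.159 w 0.999 grip 0.0 | units [ 2.24 -0.72  3.42] spin -0.04
```

```bash
python3 -m creep '[[0.56,-0.18,0,0,0.9],[0.56,-0.18,0,0,0.9],[0.56,-0.18,0,0,0.9],[0.56,-0.18,0,0,0.9],[0,0,0.6,0,0.9],[0,0,0.6,0,0.9],[0,0,0,0,0.9],[0,0,0,0,0.9]]' 40; python3 to.py .4705 .3856 .060 -.155
```

```text
time: 6.68
tool_pos: [0.4713, 0.3852, 0.1722]
tcp_rot: [2.392, 2.037, 0.002]
wrist_force: [0.6, 0.1, 0.1]
width: 0.898
grip_force: 0.0
t 6.67 at [0.4713 0.3852 0.1722] psi -0.16 w 0.898 grip 0.0 | units [ 0.   -0.02  2.24] spin -0.05
```

```bash
python3 -m creep '[[0,-0.02,0.5,0,0.9],[0,0,0.5,0,0.9],[0,0,0.5,0,0.9],[0,0,0.5,0,0.9],[0,0,0.24,0,0.9],[0,0,0,0,0.9],[0,0,0,0,0.75],[0,0,0,0,0.5],[0,0,0,0,0.4],[0,0,0,0,0.4],[0,0,0,0,0.4],[0,0,0,0,0.4]]' 40; python3 to.py .4705 .3856 .060 -.155
```

```text
time: 8.18
tool_pos: [0.471, 0.3857, 0.061]
tcp_rot: [2.392, 2.037, 0.005]
wrist_force: [-0.4, 0.2, 6.2]
width: 0.571
grip_force: 42.4
t 8.18 at [0.471  0.3857 0.061 ] psi -0.16 w 0.571 grip 42.4 | units [-0.   -0.01  0.02] spin -0.05
```

```bash
python3 -m creep '[[0,0,-0.3,0,0.4],[0,0,-0.6,0,0.4],[0,0,-0.7,0,0.4],[0,0,-0.7,0,0.4],[0,0,-0.7,0,0.4],[0,0,0,0,0.4]]'; python3 to.py .470 -.403 .215 -.16
```

```text
time: 8.93
tool_pos: [0.4714, 0.3862, 0.2134]
tcp_rot: [2.391, 2.037, 0.011]
wrist_force: [0.5, 0.1, -2.0]
width: 0.57
grip_force: 42.0
t 8.93 at [0.4714 0.3862 0.2134] psi -0.16 w 0.57 grip 42.0 | units [-15.59   2.49  -0.1 ] spin 0.0
```

```bash
python3 -m creep '[[-0.4,0.06,0,0,0.4],[-0.8,0.13,0,0,0.4],[-0.9,0.14,0,0,0.4],[-0.9,0.14,0,0,0.4],[-0.9,0.14,0,0,0.4],[-0.9,0.15,0,0,0.4],[-0.9,0.15,0,0,0.4],[-0.9,0.15,0,0,0.4],[-0.9,0.14,0,0,0.4],[-0.9,0.14,0,0,0.4],[-0.9,0.14,0,0,0.4],[-0.9,0.14,0,0,0.4],[-0.9,0.14,0,0,0.4],[-0.9,0.14,0,0,0.4],[-0.9,0.14,0,0,0.4],[-0.9,0.14,0,0,0.4],[-0.9,0.14,0,0,0.4],[-0.7,0.12,0,0,0.4],[-0.3,0.05,0,0,0.4],[0,0,0,0,0.4]]'; python3 to.py .470 -.403 .065 -.16
```

```text
time: 11.42
tool_pos: [0.4661, -0.4098, 0.2074]
tcp_rot: [-2.391, -2.033, 0.0]
wrist_force: [0.0, 0.5, -2.5]
width: 0.569
grip_force: 41.9
t 11.43 at [ 0.4661 -0.4098  0.2074] psi -0.162 w 0.569 grip 41.9 | units [0.14 0.06 2.85] spin -0.02
```

```bash
python3 -m creep '[[0.14,0.06,0.5,0,0.4],[0,0,0.7,0,0.4],[0,0,0.7,0,0.4],[0,0,0.5,0,0.4],[0,0,0.2,0,0.4],[0,0,0,0,0.4],[0,0,0,0,0.4]]'; python3 to.py .470 -.403 .065 -.16
```

```text
time: 12.3
tool_pos: [0.4726, -0.4039, 0.0808]
tcp_rot: [2.39, 2.036, 0.001]
wrist_force: [0.1, 0.7, -1.8]
width: 0.569
grip_force: 41.9
t 12.3 at [ 0.4726 -0.4039  0.0808] psi -0.16 w 0.569 grip 41.9 | units [ 0.01 -0.06  0.32] spin 0.0
```

```bash
python3 -m creep '[[0,-0.05,0.15,0,0.4],[0,0,0.1,0,0.4],[0,0,0.05,0,0.4],[0,0,0,0,0.4],[0,0,0,0,0.4]]'; python3 to.py .470 -.403 .065 -.16
```

```text
time: 12.92
tool_pos: [0.469, -0.4031, 0.0649]
tcp_rot: [-2.391, -2.036, 0.0]
wrist_force: [-2.5, 3.1, 6.1]
width: 0.575
grip_force: 42.7
t 12.93 at [ 0.469  -0.4031  0.0649] psi -0.16 w 0.575 grip 42.7 | units [ 0.01  0.02 -0.  ] spin -0.0
```

```bash
python3 -m creep '[[0,0,0,0,0.6],[0,0,0,0,0.7],[0,0,0,0,0.9],[0,0,0,0,0.9],[0,0,0,0,0.9],[0,0,-0.5,0,0.9],[0,0,-0.8,0,0.9],[0,0,-0.8,0,0.9],[0,0,-0.8,0,0.9],[0,0,0,0,0.9]]'; python3 to.py .4606 .3096 .200 -.08
```

```text
time: 14.18
tool_pos: [0.4715, -0.4052, 0.2144]
tcp_rot: [2.385, 2.031, 0.002]
wrist_force: [-0.2, -1.0, 0.6]
width: 0.902
grip_force: 0.0
t 14.18 at [ 0.4715 -0.4052  0.2144] psi -0.16 w 0.902 grip 0.0 | units [14.08 -2.49  0.2 ] spin -0.8
```

```bash
python3 -m creep '[[0.5,-0.09,0,0,0.9],[0.95,-0.17,0,0,0.9],[0.95,-0.17,0,0,0.9],[0.95,-0.17,0,0,0.9],[0.95,-0.17,0,0,0.9],[0.95,-0.17,0,0,0.9],[0.95,-0.17,0,0,0.9],[0.95,-0.17,0,0,0.9],[0.95,-0.17,0,0,0.9],[0.95,-0.17,0,0,0.9],[0.95,-0.17,0,0,0.9],[0.95,-0.17,0,0,0.9],[0.95,-0.16,0,0,0.9],[0.95,-0.16,0,0,0.9],[0.95,-0.16,0,0,0.9],[0.28,-0.05,0.2,0,0.9],[0,0,0,-0.8,0.9],[0,0,0,0,0.9],[0,0,0,0,0.9]]'; python3 to.py .4606 .3096 .056 -.08
```

```text
time: 16.55
tool_pos: [0.4578, 0.311, 0.1984]
tcp_rot: [-2.31, -2.129, 0.002]
wrist_force: [0.7, 0.4, -0.6]
width: 0.902
grip_force: 0.0
t 16.55 at [0.4578 0.311  0.1984] psi -0.082 w 0.902 grip 0.0 | units [-0.02  0.06  2.85] spin -0.02
```

```bash
python3 -m creep '[[-0.02,0.06,0.5,0,0.9],[0,0,0.6,0,0.9],[0,0,0.6,0,0.9],[0,0,0.6,0,0.9],[0,0,0.4,0,0.9],[0,0,0.12,0,0.9],[0,0,0,0,0.9],[0,0,0,0,0.75],[0,0,0,0,0.5],[0,0,0,0,0.4],[0,0,0,0,0.4],[0,0,0,0,0.4],[0,0,0,0,0.4]]' 40; python3 to.py .4606 .3096 .056 -.08
```

```text
time: 18.18
tool_pos: [0.4621, 0.3111, 0.0596]
tcp_rot: [2.308, 2.131, 0.003]
wrist_force: [-1.2, -0.7, 5.3]
width: 0.586
grip_force: 42.4
t 18.18 at [0.4621 0.3111 0.0596] psi -0.08 w 0.586 grip 42.4 | units [-0.03 -0.03  0.07] spin 0.0
```

```bash
python3 -m creep '[[0,0,-0.3,0,0.4],[0,0,-0.6,0,0.4],[0,0,-0.7,0,0.4],[0,0,-0.7,0,0.4],[0,0,-0.7,0,0.4],[0,0,0,0,0.4]]'; python3 to.py .489 -.323 .210 -.08
```

```text
time: 18.92
tool_pos: [0.4635, 0.3117, 0.2124]
tcp_rot: [2.307, 2.13, 0.012]
wrist_force: [-0.2, -0.1, -2.4]
width: 0.577
grip_force: 42.3
t 18.93 at [0.4635 0.3117 0.2124] psi -0.08 w 0.577 grip 42.3 | units [-12.61   1.52   0.  ] spin 0.0
```

```bash
python3 -m creep '[[-0.4,0.05,0,0,0.4],[-0.8,0.1,0,0,0.4],[-0.9,0.11,0,0,0.4],[-0.9,0.11,0,0,0.4],[-0.9,0.11,0,0,0.4],[-0.9,0.11,0,0,0.4],[-0.9,0.11,0,0,0.4],[-0.9,0.11,0,0,0.4],[-0.9,0.11,0,0,0.4],[-0.9,0.11,0,0,0.4],[-0.9,0.11,0,0,0.4],[-0.9,0.11,0,0,0.4],[-0.9,0.11,0,0,0.4],[-0.8,0.1,0,0,0.4],[-0.5,0.06,0,0,0.4],[-0.2,0.02,0,0,0.4],[0,0,0,0,0.4],[0,0,0,0,0.4]]'; python3 to.py .489 -.323 .0635 -.08
```

```text
time: 21.18
tool_pos: [0.4877, -0.3223, 0.2081]
tcp_rot: [-2.307, -2.131, -0.0]
wrist_force: [1.2, 0.3, -1.8]
width: 0.578
grip_force: 42.2
t 21.18 at [ 0.4877 -0.3223  0.2081] psi -0.079 w 0.578 grip 42.2 | units [-0.01  0.03  2.89] spin 0.01
```

```bash
python3 -m creep '[[0,0.03,0.5,0,0.4],[0,0,0.7,0,0.4],[0,0,0.7,0,0.4],[0,0,0.5,0,0.4],[0,0,0.2,0,0.4],[0,0,0.15,0,0.4],[0,0,0,0,0.4],[0,0,0,0,0.4]]'; python3 to.py .489 -.323 .0635 -.08
```

```text
time: 22.18
tool_pos: [0.4901, -0.3242, 0.072]
tcp_rot: [2.307, 2.13, 0.001]
wrist_force: [-0.0, 0.2, -1.5]
width: 0.578
grip_force: 42.2
t 22.18 at [ 0.4901 -0.3242  0.072 ] psi -0.08 w 0.578 grip 42.2 | units [ 0.02 -0.02  0.17] spin 0.0
```

```bash
python3 -m creep '[[0,0,0.08,0,0.4],[0,0,0.05,0,0.4],[0,0,0.03,0,0.4],[0,0,0,0,0.4],[0,0,0,0,0.4]]'; python3 to.py .489 -.323 .0635 -.08
```

```text
time: 22.8
tool_pos: [0.4893, -0.3239, 0.0637]
tcp_rot: [2.309, 2.131, -0.0]
wrist_force: [-2.2, 1.4, 4.9]
width: 0.58
grip_force: 43.0
t 22.8 at [ 0.4893 -0.3239  0.0637] psi -0.08 w 0.58 grip 43.0 | units [ 0.02 -0.01  0.  ] spin -0.0
```

Contact. Release, then the tin at (0.4502, 0.236).

```bash
python3 -m creep '[[0,0,0,0,0.6],[0,0,0,0,0.7],[0,0,0,0,0.9],[0,0,0,0,0.9],[0,0,0,0,0.9],[0,0,-0.5,0,0.9],[0,0,-0.8,0,0.9],[0,0,-0.8,0,0.9],[0,0,-0.8,0,0.9],[0,0,0,0,0.9]]'; python3 to.py .4502 .236 .200 -.08
```

```text
time: 24.05
tool_pos: [0.4918, -0.3255, 0.2127]
tcp_rot: [2.302, 2.125, 0.003]
wrist_force: [0.9, 0.0, 1.3]
width: 0.9
grip_force: 0.0
t 24.05 at [ 0.4918 -0.3255  0.2127] psi -0.08 w 0.9 grip 0.0 | units [11.13 -1.73  0.19] spin 0.0
```

```bash
python3 -m creep '[[0.5,-0.08,0,0,0.9],[0.95,-0.15,0,0,0.9],[0.95,-0.15,0,0,0.9],[0.95,-0.15,0,0,0.9],[0.95,-0.15,0,0,0.9],[0.95,-0.15,0,0,0.9],[0.95,-0.15,0,0,0.9],[0.95,-0.15,0,0,0.9],[0.95,-0.15,0,0,0.9],[0.95,-0.15,0,0,0.9],[0.95,-0.14,0,0,0.9],[0.8,-0.12,0,0,0.9],[0.33,-0.04,0.2,0,0.9],[0,0,0,0.8,0.9],[0,0,0,0,0.9],[0,0,0,0,0.9]]'; python3 to.py .4502 .236 .060 -.16
```

```text
time: 26.05
tool_pos: [0.447, 0.2372, 0.1969]
tcp_rot: [-2.391, -2.038, 0.002]
wrist_force: [-0.1, -0.7, 0.8]
width: 0.903
grip_force: 0.0
t 26.05 at [0.447  0.2372 0.1969] psi -0.159 w 0.903 grip 0.0 | units [-0.01  0.07  2.74] spin 0.01
```

```bash
python3 -m creep '[[-0.01,0.06,0.5,0,0.9],[0,0,0.6,0,0.9],[0,0,0.6,0,0.9],[0,0,0.6,0,0.9],[0,0,0.4,0,0.9],[0,0,0.03,0,0.9],[0,0,0,0,0.9],[0,0,0,0,0.75],[0,0,0,0,0.5],[0,0,0,0,0.4],[0,0,0,0,0.4],[0,0,0,0,0.4],[0,0,0,0,0.4]]' 40; python3 to.py .4502 .236 .060 -.16
python3 -m creep '[[0,0,-0.3,0,0.4],[0,0,-0.6,0,0.4],[0,0,-0.7,0,0.4],[0,0,-0.7,0,0.4],[0,0,-0.7,0,0.4],[0,0,0,0,0.4]]'; python3 to.py .508 -.245 .210 -.16
```

```text
time: 27.68
tool_pos: [0.4513, 0.2374, 0.0626]
tcp_rot: [2.391, 2.037, 0.003]
wrist_force: [-1.4, -0.6, 6.5]
width: 0.622
grip_force: 41.6
t 27.68 at [0.4513 0.2374 0.0626] psi -0.16 w 0.622 grip 41.6 | units [-0.03 -0.02  0.05] spin 0.0
time: 28.42
tool_pos: [0.4526, 0.2379, 0.2152]
tcp_rot: [2.39, 2.036, 0.011]
wrist_force: [0.6, -0.2, -2.3]
width: 0.62
grip_force: 42.9
t 28.43 at [0.4526 0.2379 0.2152] psi -0.16 w 0.62 grip 42.9 | units [-9.36  2.63  0.08] spin 0.0
```

```bash
python3 -m creep '[[-0.4,0.11,0,0,0.4],[-0.8,0.22,0,0,0.4],[-0.9,0.25,0,0,0.4],[-0.9,0.25,0,0,0.4],[-0.9,0.25,0,0,0.4],[-0.9,0.25,0,0,0.4],[-0.9,0.25,0,0,0.4],[-0.9,0.25,0,0,0.4],[-0.9,0.25,0,0,0.4],[-0.9,0.25,0,0,0.4],[-0.5,0.17,0,0,0.4],[-0.36,0.13,0,0,0.4],[0,0,0,0,0.4],[0,0,0,0,0.4]]'; python3 to.py .508 -.245 .0665 -.16
python3 -m creep '[[0,0.02,0.5,0,0.4],[0,0,0.7,0,0.4],[0,0,0.7,0,0.4],[0,0,0.5,0,0.4],[0,0,0.2,0,0.4],[0,0,0.15,0,0.4],[0,0,0,0,0.4],[0,0,0,0,0.4]]'; python3 to.py .508 -.245 .0665 -.16
```

```text
time: 30.18
tool_pos: [0.5061, -0.2401, 0.2105]
tcp_rot: [-2.39, -2.036, 0.0]
wrist_force: [0.3, -0.3, -2.0]
width: 0.619
grip_force: 42.8
t 30.18 at [ 0.5061 -0.2401  0.2105] psi -0.16 w 0.619 grip 42.8 | units [-0.09  0.06  2.88] spin 0.0
time: 31.18
tool_pos: [0.5083, -0.2417, 0.0749]
tcp_rot: [2.39, 2.036, 0.001]
wrist_force: [0.0, -0.3, -1.7]
width: 0.621
grip_force: 42.8
t 31.18 at [ 0.5083 -0.2417  0.0749] psi -0.16 w 0.621 grip 42.8 | units [-0.07  0.    0.17] spin 0.0
```

```bash
python3 -m creep '[[0,0,0.08,0,0.4],[0,0,0.05,0,0.4],[0,0,0.03,0,0.4],[0,0,0,0,0.4],[0,0,0,0,0.4]]'; python3 to.py .508 -.245 .0665 -.16
python3 -m creep '[[0,0,0,0,0.6],[0,0,0,0,0.7],[0,0,0,0,0.9],[0,0,0,0,0.9],[0,0,0,0,0.9],[0,0,-0.5,0,0.9],[0,0,-0.8,0,0.9],[0,0,-0.8,0,0.9],[0,0,-0.8,0,0.9],[0,0,0,0,0.9]]'; python3 to.py .54 .38 .230 -.195
```

```text
time: 31.8
tool_pos: [0.5075, -0.2415, 0.0667]
tcp_rot: [2.392, 2.037, -0.0]
wrist_force: [-3.8, 1.5, 6.0]
width: 0.621
grip_force: 43.3
t 31.8 at [ 0.5075 -0.2415  0.0667] psi -0.16 w 0.621 grip 43.3 | units [-0.07  0.02  0.  ] spin 0.0
time: 33.05
tool_pos: [0.5101, -0.2427, 0.2155]
tcp_rot: [2.386, 2.032, 0.005]
wrist_force: [0.8, 0.1, -0.5]
width: 0.898
grip_force: 0.0
t 33.05 at [ 0.5101 -0.2427  0.2155] psi -0.16 w 0.898 grip 0.0 | units [12.39 -1.39 -0.34] spin 0.35
```

```bash
python3 -m creep '[[0.5,0,-0.1,0,0.9],[0.9,0,-0.1,0,0.9],[0.9,0,-0.1,0,0.9],[0.9,0,0,0,0.9],[0.9,0,0,0,0.9],[0.9,0,0,0,0.9],[0.3,0,0,0,0.9],[0,0,0,0,0.9],[0,0,0,0,0.9]]'
python3 - <<'E'
from look import *
import pickle
p=bot.read_camera('wrist');save(p,'r1.png');pickle.dump({'p':p},open('r1.pkl','wb'))
E
python3 -m creep '[[0.9,0,0,0,0.9],[0.9,0,0,0,0.9],[0,0,0,0,0.9],[0,0,0,0,0.9]]'
python3 - <<'E'
from look import *
import pickle
p=bot.read_camera('wrist');save(p,'r2.png');pickle.dump({'p':p},open('r2.pkl','wb'))
a=cv2.imread('pics/r1.png');b=cv2.imread('pics/r2.png')
cv2.imwrite('pics/r12.png',np.hstack([a[50:550,260:660],b[76:576,260:660]]))
E
```

```text
time: 34.17
tool_pos: [0.5494, 0.0192, 0.2253]
tcp_rot: [-2.393, -2.036, 0.002]
wrist_force: [0.4, 0.0, 0.0]
width: 0.904
grip_force: 0.0
time: 34.72
tool_pos: [0.564, 0.1079, 0.2256]
tcp_rot: [2.392, 2.036, -0.001]
wrist_force: [0.6, 0.3, -0.7]
width: 0.9
grip_force: 0.0
```

View pics/r12.png

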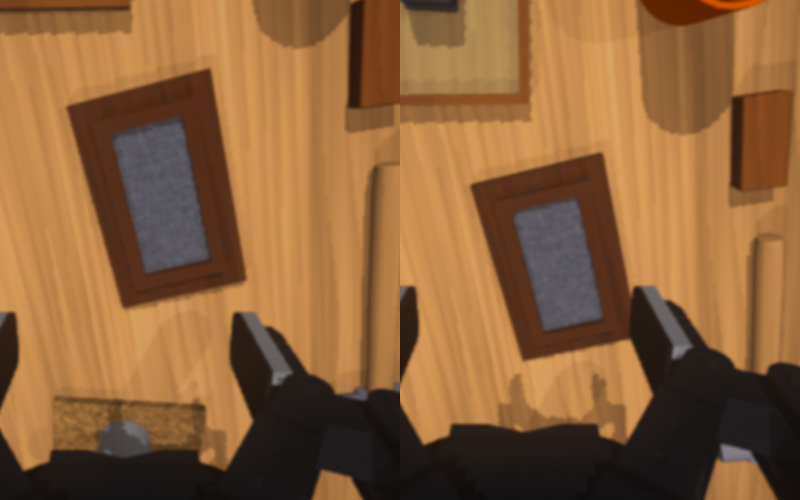

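r1/r2 show the rest, with felt corners at (112,134), (184,117), (210,259), (145,274) in the left crop and (514,213), (579,198), (603,319), (543,332) in the right. Next I fit it.

```bash
python3 - <<'E'
import fit; from fit import *
a=fit.a=pickle.load(open('r1.pkl','rb'))['p'];b=fit.b=pickle.load(open('r2.pkl','rb'))['p']
fit.L=lambda x,y:((x+260)/1.5,(y+50)/1.5);fit.R=lambda x,y:((x-400+260)/1.5,(y+76)/1.5)
fl=[(112,134),(184,117),(210,259),(145,274)];fr=[(514,213),(579,198),(603,319),(543,332)]
ol=[(68,105),(210,69),(245,281),(123,307)];orr=[(471,185),(601,153),(632,337),(524,360)]
for l,r in zip(fl+ol,fr+orr): X,e=tri([(a,*fit.L(*l)),(b,*fit.R(*r))]);print(X.round(4),round(e,2))
for n,hx,hy,z,l,r in [('felt',.065,.03,.010,fl,fr),('outer',.095,.06,.010,ol,orr),('outer16',.095,.06,.016,ol,orr)]:
    x,e=fit.fit([(hx,hy,z),(hx,-hy,z),(-hx,-hy,z),(-hx,hy,z)],l,r,[.58,.01,1.65]);print(n,x.round(4),round(e,2))
E
python3 to.py .54 .36 .23 -.195
```

```text
[0.5487 0.0738 0.0195] 0.56
[0.6076 0.0777 0.0175] 0.05
[ 0.6168 -0.0493  0.0141] 0.2
[ 0.5567 -0.0547  0.0138] 0.04
[0.5154 0.1018 0.0075] 0.29
[0.6337 0.1109 0.003 ] 0.68
[ 0.6451 -0.0761  0.0127] 1.56
[ 0.5319 -0.0866  0.0105] 0.49
t 34.77 at [0.564  0.1077 0.2257] psi -0.161 w 0.902 grip 0.0 | units [ 4.9  -1.28 -0.09] spin 0.34Traceback (most recent call last):
  File "<stdin>", line 8, in <module>
AttributeError: 'function' object has no attribute 'fit'
```

```bash
python3 - <<'E'
import fit as F; from look import *
import pickle
F.a=pickle.load(open('r1.pkl','rb'))['p'];F.b=pickle.load(open('r2.pkl','rb'))['p']
F.L=lambda x,y:((x+260)/1.5,(y+50)/1.5);F.R=lambda x,y:((x-400+260)/1.5,(y+76)/1.5)
fl=[(112,134),(184,117),(210,259),(145,274)];fr=[(514,213),(579,198),(603,319),(543,332)]
ol=[(68,105),(210,69),(245,281),(123,307)];orr=[(471,185),(601,153),(632,337),(524,360)]
for n,hx,hy,z,l,r in [('felt',.065,.03,.010,fl,fr),('outer',.095,.06,.010,ol,orr),('outer0',.095,.06,.0,ol,orr)]:
    x,e=F.fit([(hx,hy,z),(hx,-hy,z),(-hx,-hy,z),(-hx,hy,z)],l,r,[.58,.01,1.65]);print(n,x.round(4),round(e,2))
E
python3 -m creep '[[0.6,-0.16,0,0.35,0.9],[0.6,-0.16,0,0,0.9],[0.6,-0.16,0,0,0.9],[0.6,-0.16,0,0,0.9],[0.6,-0.16,0,0,0.9],[0.6,-0.16,0,0,0.9],[0.6,-0.16,0,0,0.9],[0.6,-0.16,0,0,0.9],[0,0,0,0,0.9],[0,0,0,0,0.9]]'
python3 - <<'E'
from look import *
import pickle
p=bot.read_camera('wrist');save(p,'p1.png')
P=pickle.load(open('poses.pkl','rb'))['plane'];pickle.dump({'p':p},open('p1.pkl','wb'))
c,s=np.cos(P[2]),np.sin(P[2]);im=cv2.imread('pics/p1.png')
for z in (.006,.036):
    M=np.array([(x*c-y*s+P[0],x*s+y*c+P[1],z) for x,y in [(.055,.02),(.055,-.02),(-.055,-.02),(-.055,.02)]])
    q=proj(p,M)*1.5;print(q.round(0).tolist());cv2.polylines(im,[np.round(q).astype(int)],True,(0,255,0),1)
x0,y0=(q.mean(0)-[130,130]).astype(int);print(x0,y0);cv2.imwrite('pics/p1c.png',cv2.resize(im[max(y0,0):y0+260,max(x0,0):x0+260],None,fx=2.2,fy=2.2))
E
```

```text
felt [0.5827 0.01   1.6403] 0.65
outer [0.5814 0.012  1.6488] 1.3
outer0 [0.5819 0.0094 1.6488] 1.45
time: 36.02
tool_pos: [0.547, 0.3554, 0.2256]
tcp_rot: [2.428, 1.993, -0.001]
wrist_force: [0.5, -0.5, -0.2]
width: 0.898
grip_force: 0.0
[[349.0, 250.0], [394.0, 250.0], [393.0, 361.0], [352.0, 361.0]]
[[346.0, 258.0], [395.0, 258.0], [394.0, 377.0], [349.0, 377.0]]
240 187
```

View pics/p1c.png

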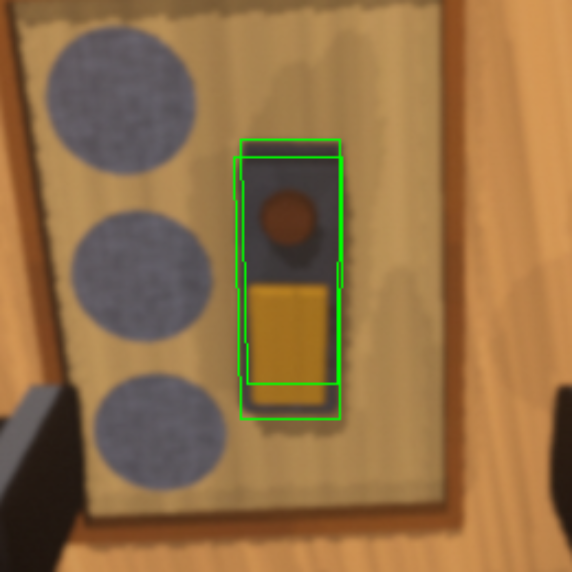

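```bash
python3 to.py .5243 .3005 .0165 -.195; python3 - <<'E'
from look import *
s=[bot.read_state()['tool_pos'] for _ in range(3)];print(s)
E
```

```text
t 36.08 at [0.547  0.3553 0.2257] psi -0.196 w 0.901 grip 0.0 | units [-1.16 -0.23  4.18] spin -0.01
[array([0.5470371 , 0.35527801, 0.22566959]), array([0.5470371 , 0.35527801, 0.22566959]), array([0.5470371 , 0.35527801, 0.22566959])]
```

```bash
python3 -m creep '[[-0.58,-0.12,0.4,0,0.75],[-0.58,-0.11,0.6,0,0.75],[0,0,0.6,0,0.75],[0,0,0.6,0,0.75],[0,0,0.6,0,0.75],[0,0,0.3,0,0.75],[0,0,0,0,0.75],[0,0,0,0,0.75]]' 60; python3 to.py .5243 .3005 .0165 -.195
```

```text
time: 37.08
tool_pos: [0.5252, 0.3025, 0.0722]
tcp_rot: [2.427, 1.994, 0.003]
wrist_force: [-0.9, 0.1, 0.6]
width: 0.752
grip_force: 0.0
t 37.08 at [0.5252 0.3025 0.0722] psi -0.195 w 0.752 grip 0.0 | units [-0.04 -0.01  1.11] spin -0.0
```

```bash
python3 -m creep '[[-0.04,0,0.4,0,0.75],[0,0,0.4,0,0.75],[0,0,0.2,0,0.75],[0,0,0.08,0,0.75],[0,0,0,0,0.75],[0,0,0,0,0.75]]' 60; python3 to.py .5243 .3005 .0165 -.195
python3 -m creep '[[0,0,0,0,0.6],[0,0,0,0,0.45],[0,0,0,0,0.3],[0,0,0,0,0.3],[0,0,0,0,0.3],[0,0,0,0,0.3]]' 60; python3 to.py .5243 .3005 .0165 -.195
```

```text
time: 37.83
tool_pos: [0.5243, 0.3006, 0.0173]
tcp_rot: [2.427, 1.995, 0.002]
wrist_force: [0.4, 0.9, 0.1]
width: 0.75
grip_force: 0.0
t 37.83 at [0.5243 0.3006 0.0173] psi -0.195 w 0.75 grip 0.0 | units [-0.    0.    0.02] spin 0.0
time: 38.58
tool_pos: [0.5244, 0.3006, 0.0178]
tcp_rot: [2.427, 1.994, 0.002]
wrist_force: [0.1, -1.1, 5.7]
width: 0.453
grip_force: 61.7
t 38.58 at [0.5244 0.3006 0.0178] psi -0.195 w 0.453 grip 61.7 | units [-0.   -0.    0.03] spin 0.0
```

```bash
python3 -m creep '[[0,0,-0.2,0,0.3],[0,0,-0.4,0,0.3],[0,0,-0.5,0,0.3],[0,0,-0.5,0,0.3],[0,0,-0.5,0,0.3],[0,0,0,0,0.3]]'; python3 to.py .5822 .0105 .11 -.195
```

```text
time: 39.33
tool_pos: [0.5257, 0.3014, 0.1251]
tcp_rot: [2.426, 1.994, 0.009]
wrist_force: [0.5, 0.9, -5.1]
width: 0.453
grip_force: 61.3
t 39.33 at [0.5257 0.3014 0.1251] psi -0.195 w 0.453 grip 61.3 | units [-5.49  2.23  0.29] spin 0.0
```

```bash
python3 -m creep '[[-0.4,0.16,0,0,0.3],[-0.7,0.28,0,0,0.3],[-0.7,0.28,0,0,0.3],[-0.7,0.28,0,0,0.3],[-0.7,0.29,0,0,0.3],[-0.7,0.29,0,0,0.3],[-0.7,0.29,0,0,0.3],[-0.6,0.25,0,0,0.3],[-0.29,0.11,0,0,0.3],[0,0,0.2,-0.7,0.3],[0,0,0.2,-0.7,0.3],[0,0,0,-0.7,0.3],[0,0,0,-0.57,0.3],[0,0,0,0,0.3],[0,0,0,0,0.3]]'; python3 to.py .5822 .0105 .022 .072
python3 - <<'E'
from look import *
p=bot.read_camera('wrist');save(p,'q1.png');cv2.imwrite('pics/q1c.png',cv2.imread('pics/q1.png')[100:576,120:640])
E
```

```text
time: 41.2
tool_pos: [0.5794, 0.0095, 0.1013]
tcp_rot: [-2.14, -2.299, 0.001]
wrist_force: [0.4, 0.4, -4.3]
width: 0.451
grip_force: 61.3
t 41.2 at [0.5794 0.0095 0.1013] psi 0.071 w 0.451 grip 61.3 | units [0.02 0.06 1.59] spin -0.01
```

View pics/q1c.png

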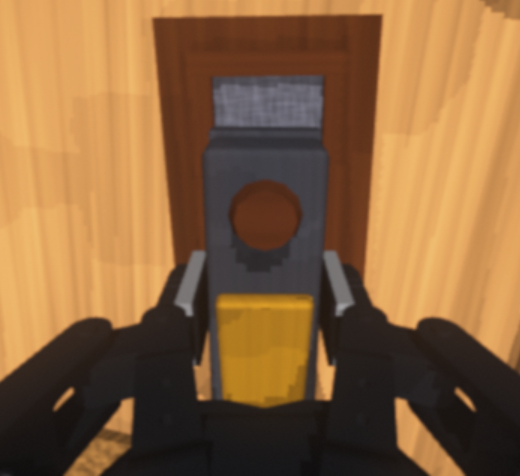

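The plane sits level between the fingers and parallel to the recess (felt at about (268,100) in the crop). I'll lower it.

```bash
python3 -m creep '[[0.02,0.06,0.4,0,0.3],[0,0,0.5,0,0.3],[0,0,0.3,0,0.3],[0,0,0.15,0,0.3],[0,0,0,0,0.3],[0,0,0,0,0.3]]'; python3 to.py .5822 .0105 .0218 .072
```

```text
time: 42.0
tool_pos: [0.5838, 0.0106, 0.0351]
tcp_rot: [2.139, 2.299, 0.002]
wrist_force: [-0.5, 0.7, -4.1]
width: 0.454
grip_force: 61.1
t 42.0 at [0.5838 0.0106 0.0351] psi 0.072 w 0.454 grip 61.1 | units [ 0.   -0.03  0.27] spin -0.0
```

```bash
python3 -m creep '[[0,-0.03,0.1,0,0.3],[0,0,0.1,0,0.3],[0,0,0.05,0,0.3],[0,0,0.03,0,0.3],[0,0,0,0,0.3],[0,0,0,0,0.3]]'; python3 to.py .5822 .0105 .0218 .072
```

```text
time: 42.75
tool_pos: [0.5811, 0.0105, 0.0218]
tcp_rot: [-2.139, -2.299, 0.001]
wrist_force: [-6.2, 0.4, 6.5]
width: 0.454
grip_force: 62.6
t 42.75 at [0.5811 0.0105 0.0218] psi 0.072 w 0.454 grip 62.6 | units [-0.    0.02 -0.  ] spin 0.0
```

```bash
python3 -m creep '[[0,0,0,0,0.5],[0,0,0,0,0.6],[0,0,0,0,0.75],[0,0,0,0,0.75],[0,0,-0.3,0,0.75],[0,0,-0.6,0,0.8],[0,0,-0.8,0,0.9],[0,0,-0.8,0,0.9],[0,0,-0.8,0,0.9],[0,0,-0.4,0,0.9],[0,0,0,0,0.9],[0,0,0,0,0.9]]'; python3 to.py .50749 -.2415 .22 -.16
python3 - <<'E'
from look import *
p=bot.read_camera('wrist');save(p,'q2.png')
t=bot.read_camera('top');save(t,'t2.png');a=cv2.imread('pics/q2.png')[200:576,150:600];b=cv2.resize(t['pixels'][170:300,60:430][:,:,::-1],(780,274))
b=cv2.resize(b,(450,158)) if False else b
o=np.zeros((590,780,3),np.uint8);o[:274]=b;o[280:280+310,:370]=cv2.resize(a,(370,310));cv2.imwrite('pics/chk.png',o)
E
```

```text
time: 44.25
tool_pos: [0.5802, 0.0105, 0.2035]
tcp_rot: [-2.139, -2.298, 0.003]
wrist_force: [0.2, -0.8, -0.1]
width: 0.895
grip_force: 0.0
t 44.25 at [0.5802 0.0105 0.2035] psi 0.072 w 0.895 grip 0.0 | units [-4.92 -1.81 -0.33] spin 2.32
```

View pics/chk.png

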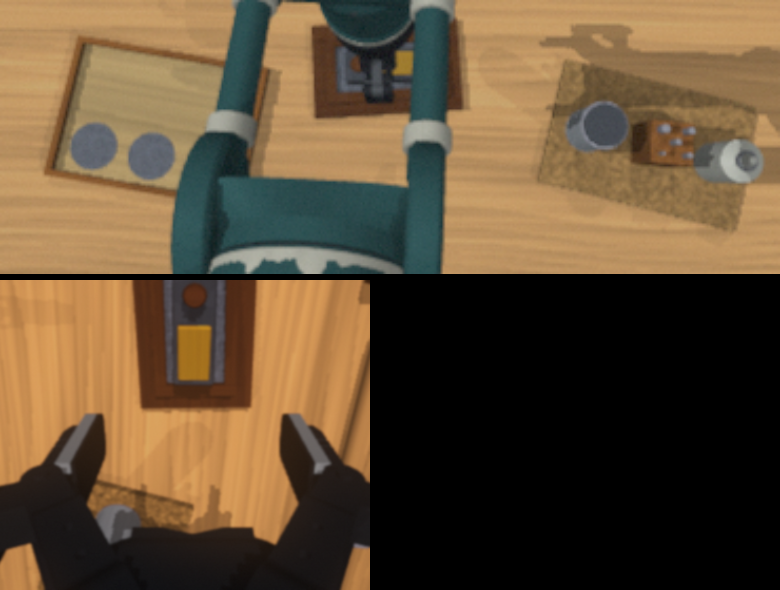

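Plane lies flat and centred in the recess, and the three things stand upright on the cork (top view, right). Now returning the tin.

```bash
python3 -m creep '[[0,0,-0.2,0.8,0.9],[0,0,-0.1,0.8,0.9],[0,0,0,0.72,0.9],[0,0,0,0,0.9]]'; python3 to.py .5075 -.2415 .22 -.16
```

```text
time: 44.85
tool_pos: [0.5806, 0.0105, 0.2186]
tcp_rot: [-2.39, -2.036, 0.003]
wrist_force: [0.5, -0.3, -0.2]
width: 0.899
grip_force: 0.0
t 44.85 at [0.5806 0.0105 0.2186] psi -0.159 w 0.899 grip 0.0 | units [-5.21 -0.64 -0.02] spin 0.01
```

```bash
python3 -m creep '[[-0.5,-0.06,0,0,0.9],[-0.9,-0.11,0,0,0.9],[-0.9,-0.11,0,0,0.9],[-0.9,-0.11,0,0,0.9],[-0.9,-0.11,0,0,0.9],[-0.7,-0.09,0,0,0.9],[-0.41,-0.05,0,0,0.9],[0,0,0.6,0,0.9],[0,0,0.6,0,0.9],[0,0,0,0,0.9],[0,0,0,0,0.9]]'; python3 to.py .5075 -.2415 .0667 -.16
```

```text
time: 46.22
tool_pos: [0.5088, -0.2415, 0.1609]
tcp_rot: [2.391, 2.038, 0.0]
wrist_force: [-0.5, -0.7, 0.5]
width: 0.899
grip_force: 0.0
t 46.23 at [ 0.5088 -0.2415  0.1609] psi -0.159 w 0.899 grip 0.0 | units [-0.01 -0.03  1.88] spin 0.01
```

```bash
python3 -m creep '[[-0.01,-0.02,0.5,0,0.9],[0,0,0.6,0,0.9],[0,0,0.5,0,0.9],[0,0,0.25,0,0.9],[0,0,0,0,0.9],[0,0,0,0,0.9]]'; python3 to.py .5075 -.2415 .0667 -.16
python3 -m creep '[[0,0,0,0,0.75],[0,0,0,0,0.5],[0,0,0,0,0.4],[0,0,0,0,0.4],[0,0,0,0,0.4],[0,0,0,0,0.4]]' 40; python3 to.py .5075 -.2415 .0667 -.16
```

```text
time: 46.98
tool_pos: [0.5084, -0.2425, 0.0693]
tcp_rot: [2.39, 2.035, 0.001]
wrist_force: [1.4, -0.1, -0.3]
width: 0.898
grip_force: 0.0
t 46.98 at [ 0.5084 -0.2425  0.0693] psi -0.16 w 0.898 grip 0.0 | units [ 0.02 -0.02  0.05] spin 0.0
time: 47.72
tool_pos: [0.5078, -0.2423, 0.069]
tcp_rot: [2.391, 2.036, 0.001]
wrist_force: [-1.3, 0.7, 6.3]
width: 0.619
grip_force: 41.5
t 47.73 at [ 0.5078 -0.2423  0.069 ] psi -0.16 w 0.619 grip 41.5 | units [ 0.01 -0.01  0.05] spin -0.0
```

```bash
python3 -m creep '[[0,0,-0.3,0,0.4],[0,0,-0.6,0,0.4],[0,0,-0.7,0,0.4],[0,0,-0.7,0,0.4],[0,0,-0.7,0,0.4],[0,0,0,0,0.4]]'; python3 to.py .4504 .2367 .215 -.16
```

```text
time: 48.48
tool_pos: [0.5094, -0.243, 0.2216]
tcp_rot: [2.387, 2.032, 0.004]
wrist_force: [0.7, -0.2, -1.9]
width: 0.624
grip_force: 42.9
t 48.48 at [ 0.5094 -0.243   0.2216] psi -0.16 w 0.624 grip 42.9 | units [ 9.28 -2.69  0.09] spin 0.0
```

```bash
python3 -m creep '[[0.4,-0.12,0,0,0.4],[0.8,-0.23,0,0,0.4],[0.9,-0.26,0,0,0.4],[0.9,-0.26,0,0,0.4],[0.9,-0.26,0,0,0.4],[0.9,-0.26,0,0,0.4],[0.9,-0.26,0,0,0.4],[0.9,-0.26,0,0,0.4],[0.9,-0.26,0,0,0.4],[0.8,-0.23,0,0,0.4],[0.6,-0.17,0,0,0.4],[0.28,-0.12,0,0,0.4],[0,0,0,0,0.4],[0,0,0,0,0.4]]'; python3 to.py .4504 .2367 .066 -.16
python3 -m creep '[[0,0.02,0.5,0,0.4],[0,0,0.7,0,0.4],[0,0,0.7,0,0.4],[0,0,0.5,0,0.4],[0,0,0.2,0,0.4],[0,0,0.15,0,0.4],[0,0,0,0,0.4],[0,0,0,0,0.4]]'; python3 to.py .4504 .2367 .065 -.16
```

```text
time: 50.22
tool_pos: [0.4472, 0.2317, 0.2171]
tcp_rot: [2.392, 2.036, -0.002]
wrist_force: [-0.7, 0.0, -2.1]
width: 0.621
grip_force: 42.8
t 50.23 at [0.4472 0.2317 0.2171] psi -0.16 w 0.621 grip 42.8 | units [0.11 0.05 3.02] spin -0.0
time: 51.22
tool_pos: [0.4495, 0.2328, 0.0814]
tcp_rot: [2.392, 2.036, 0.003]
wrist_force: [0.3, 0.6, -2.6]
width: 0.622
grip_force: 42.8
t 51.23 at [0.4495 0.2328 0.0814] psi -0.16 w 0.622 grip 42.8 | units [0.08 0.01 0.33] spin -0.0
```

```bash
python3 -m creep '[[0.08,0.01,0.1,0,0.4],[0,0,0.08,0,0.4],[0,0,0,0,0.4],[0,0,0,0,0.4]]'; python3 to.py .4504 .2367 .065 -.16
```

```text
time: 51.72
tool_pos: [0.4496, 0.2363, 0.0712]
tcp_rot: [-2.392, -2.037, 0.001]
wrist_force: [-0.2, -0.0, -1.9]
width: 0.62
grip_force: 42.8
t 51.73 at [0.4496 0.2363 0.0712] psi -0.16 w 0.62 grip 42.8 | units [0.01 0.02 0.12] spin 0.0
```

```bash
python3 -m creep '[[0.01,0.01,0.07,0,0.4],[0,0,0.05,0,0.4],[0,0,0.02,0,0.4],[0,0,0,0,0.4],[0,0,0,0,0.4]]'; python3 to.py .4504 .2367 .065 -.16
```

```text
time: 52.35
tool_pos: [0.4504, 0.2369, 0.0651]
tcp_rot: [-2.392, -2.037, -0.0]
wrist_force: [-2.7, -0.4, 4.0]
width: 0.619
grip_force: 43.3
t 52.35 at [0.4504 0.2369 0.0651] psi -0.16 w 0.619 grip 43.3 | units [-0.  0.  0.] spin -0.0
```

Down at the exact spot; release, then the bit block at board TCP (0.4893, -0.3239), psi -0.08.

```bash
python3 -m creep '[[0,0,0,0,0.65],[0,0,0,0,0.75],[0,0,0,0,0.9],[0,0,0,0,0.9],[0,0,0,0,0.9],[0,0,-0.5,0,0.9],[0,0,-0.8,0,0.9],[0,0,-0.8,0,0.9],[0,0,-0.8,0,0.9],[0,0,0,-0.8,0.9],[0,0,0,0,0.9]]'; python3 to.py .4893 -.3239 .22 -.08
```

```text
time: 53.72
tool_pos: [0.4504, 0.2369, 0.2099]
tcp_rot: [2.309, 2.13, 0.002]
wrist_force: [-0.6, -0.7, 1.2]
width: 0.904
grip_force: 0.0
t 53.73 at [0.4504 0.2369 0.2099] psi -0.081 w 0.904 grip 0.0 | units [-11.12   1.68  -0.21] spin -0.01
```

```bash
python3 -m creep '[[-0.5,0.08,-0.1,0,0.9],[-0.95,0.14,-0.1,0,0.9],[-0.95,0.14,0,0,0.9],[-0.95,0.14,0,0,0.9],[-0.95,0.14,0,0,0.9],[-0.95,0.14,0,0,0.9],[-0.95,0.15,0,0,0.9],[-0.95,0.15,0,0,0.9],[-0.95,0.15,0,0,0.9],[-0.95,0.15,0,0,0.9],[-0.95,0.15,0,0,0.9],[-0.7,0.1,0,0,0.9],[-0.37,0.05,0,0,0.9],[0,0,0.6,0,0.9],[0,0,0.6,0,0.9],[0,0,0,0,0.9],[0,0,0,0,0.9]]'; python3 to.py .4893 -.3239 .0637 -.08
```

```text
time: 55.85
tool_pos: [0.4902, -0.3214, 0.1599]
tcp_rot: [2.308, 2.131, 0.0]
wrist_force: [-0.3, 0.7, 0.3]
width: 0.901
grip_force: 0.0
t 55.85 at [ 0.4902 -0.3214  0.1599] psi -0.08 w 0.901 grip 0.0 | units [-0.05 -0.01  1.92] spin 0.0
```

```bash
python3 -m creep '[[-0.04,-0.01,0.5,0,0.9],[0,0,0.6,0,0.9],[0,0,0.5,0,0.9],[0,0,0.32,0,0.9],[0,0,0,0,0.9],[0,0,0,0,0.9],[0,0,0,0,0.75],[0,0,0,0,0.5],[0,0,0,0,0.4],[0,0,0,0,0.4],[0,0,0,0,0.4],[0,0,0,0,0.4]]' 40; python3 to.py .4893 -.3239 .0637 -.08
python3 -m creep '[[0,0,-0.3,0,0.4],[0,0,-0.6,0,0.4],[0,0,-0.7,0,0.4],[0,0,-0.7,0,0.4],[0,0,-0.7,0,0.4],[0,0,0,0,0.4]]'; python3 to.py .4608 .3112 .215 -.08
```

```text
time: 57.35
tool_pos: [0.4897, -0.3241, 0.0645]
tcp_rot: [2.307, 2.13, 0.0]
wrist_force: [-0.8, 0.1, 5.9]
width: 0.577
grip_force: 42.4
t 57.35 at [ 0.4897 -0.3241  0.0645] psi -0.08 w 0.577 grip 42.4 | units [ 0.   -0.01  0.02] spin -0.0
time: 58.1
tool_pos: [0.491, -0.325, 0.2174]
tcp_rot: [2.303, 2.126, 0.002]
wrist_force: [-0.5, 0.7, -3.0]
width: 0.58
grip_force: 42.3
t 58.1 at [ 0.491  -0.325   0.2174] psi -0.08 w 0.58 grip 42.3 | units [ 1.263e+01 -1.620e+00 -1.000e-02] spin -0.0
```

```bash
python3 -m creep '[[0.4,-0.05,0,0,0.4],[0.8,-0.1,0,0,0.4],[0.9,-0.12,0,0,0.4],[0.9,-0.12,0,0,0.4],[0.9,-0.12,0,0,0.4],[0.9,-0.12,0,0,0.4],[0.9,-0.12,0,0,0.4],[0.9,-0.12,0,0,0.4],[0.9,-0.12,0,0,0.4],[0.9,-0.12,0,0,0.4],[0.9,-0.12,0,0,0.4],[0.9,-0.12,0,0,0.4],[0.9,-0.12,0,0,0.4],[0.8,-0.1,0,0,0.4],[0.5,-0.06,0,0,0.4],[0.23,-0.03,0,0,0.4],[0,0,0,0,0.4],[0,0,0,0,0.4]]'; python3 to.py .4608 .3112 .0605 -.08
python3 -m creep '[[0,0,0.5,0,0.4],[0,0,0.7,0,0.4],[0,0,0.7,0,0.4],[0,0,0.5,0,0.4],[0,0,0.3,0,0.4],[0,0,0.15,0,0.4],[0,0,0,0,0.4],[0,0,0,0,0.4]]'; python3 to.py .4608 .3112 .0605 -.08
```

```text
time: 60.35
tool_pos: [0.4564, 0.3115, 0.2126]
tcp_rot: [2.309, 2.13, -0.002]
wrist_force: [-0.0, 0.2, -1.4]
width: 0.579
grip_force: 42.2
t 60.35 at [0.4564 0.3115 0.2126] psi -0.08 w 0.579 grip 42.2 | units [0.01 0.09 3.04] spin -0.0
time: 61.35
tool_pos: [0.4577, 0.313, 0.072]
tcp_rot: [2.308, 2.13, 0.003]
wrist_force: [-0.8, -0.6, -0.8]
width: 0.579
grip_force: 42.2
t 61.35 at [0.4577 0.313  0.072 ] psi -0.08 w 0.579 grip 42.2 | units [-0.03  0.06  0.23] spin -0.0
```

```bash
python3 -m creep '[[-0.03,0.06,0.05,0,0.4],[0,0,0.08,0,0.4],[0,0,0,0,0.4],[0,0,0,0,0.4]]'; python3 to.py .4608 .3112 .0605 -.08
```

```text
time: 61.85
tool_pos: [0.4596, 0.3107, 0.0642]
tcp_rot: [-2.308, -2.131, 0.0]
wrist_force: [-0.3, -0.5, -1.6]
width: 0.58
grip_force: 42.2
t 61.85 at [0.4596 0.3107 0.0642] psi -0.08 w 0.58 grip 42.2 | units [0.01 0.02 0.07] spin 0.0
```

```bash
python3 -m creep '[[0.01,0.02,0.05,0,0.4],[0,0,0.03,0,0.4],[0,0,0.01,0,0.4],[0,0,0,0,0.4],[0,0,0,0,0.4]]'; python3 to.py .4608 .3112 .0605 -.08
```

```text
time: 62.48
tool_pos: [0.4609, 0.3113, 0.0605]
tcp_rot: [2.309, 2.131, 0.001]
wrist_force: [-2.0, -1.6, 6.2]
width: 0.579
grip_force: 42.9
t 62.48 at [0.4609 0.3113 0.0605] psi -0.08 w 0.579 grip 42.9 | units [-0. -0. -0.] spin -0.0
```

```bash
python3 -m creep '[[0,0,0,0,0.6],[0,0,0,0,0.7],[0,0,0,0,0.9],[0,0,0,0,0.9],[0,0,0,0,0.9],[0,0,-0.5,0,0.9],[0,0,-0.8,0,0.9],[0,0,-0.8,0,0.9],[0,0,-0.9,0,0.9],[0,0,0,0.8,0.9],[0,0,0,0,0.9]]'; python3 to.py .469 -.4031 .22 -.16
```

```text
time: 63.85
tool_pos: [0.461, 0.3113, 0.2105]
tcp_rot: [2.391, 2.038, 0.002]
wrist_force: [-0.7, 0.3, -0.1]
width: 0.9
grip_force: 0.0
t 63.85 at [0.461  0.3113 0.2105] psi -0.159 w 0.9 grip 0.0 | units [-14.08   2.42  -0.2 ] spin 0.01
```

```bash
python3 -m creep '[[-0.5,0.09,-0.1,0,0.9],[-0.95,0.16,-0.1,0,0.9],[-0.95,0.16,0,0,0.9],[-0.95,0.16,0,0,0.9],[-0.95,0.16,0,0,0.9],[-0.95,0.16,0,0,0.9],[-0.95,0.16,0,0,0.9],[-0.95,0.17,0,0,0.9],[-0.95,0.17,0,0,0.9],[-0.95,0.17,0,0,0.9],[-0.95,0.17,0,0,0.9],[-0.95,0.17,0,0,0.9],[-0.95,0.16,0,0,0.9],[-0.95,0.16,0,0,0.9],[-0.8,0.13,0,0,0.9],[-0.4,0.07,0,0,0.9],[0,0,0.6,0,0.9],[0,0,0.6,0,0.9],[0,0,0,0,0.9],[0,0,0,0,0.9]]'; python3 to.py .469 -.4031 .0649 -.16
```

```text
time: 66.35
tool_pos: [0.4687, -0.4013, 0.1604]
tcp_rot: [2.391, 2.038, 0.0]
wrist_force: [1.0, 0.6, 0.8]
width: 0.901
grip_force: 0.0
t 66.35 at [ 0.4687 -0.4013  0.1604] psi -0.159 w 0.901 grip 0.0 | units [-0.03  0.01  1.91] spin 0.01
```

```bash
python3 -m creep '[[-0.02,0.01,0.5,0,0.9],[0,0,0.6,0,0.9],[0,0,0.5,0,0.9],[0,0,0.31,0,0.9],[0,0,0,0,0.9],[0,0,0,0,0.9],[0,0,0,0,0.75],[0,0,0,0,0.5],[0,0,0,0,0.4],[0,0,0,0,0.4],[0,0,0,0,0.4],[0,0,0,0,0.4]]' 40; python3 to.py .469 -.4031 .0649 -.16
python3 -m creep '[[0,0,-0.3,0,0.4],[0,0,-0.6,0,0.4],[0,0,-0.7,0,0.4],[0,0,-0.7,0,0.4],[0,0,-0.7,0,0.4],[0,0,0,0,0.4]]'; python3 to.py .4706 .3858 .215 -.16
```

```text
time: 67.85
tool_pos: [0.4694, -0.4034, 0.0655]
tcp_rot: [2.39, 2.035, 0.0]
wrist_force: [0.3, -0.1, 5.2]
width: 0.57
grip_force: 42.4
t 67.85 at [ 0.4694 -0.4034  0.0655] psi -0.16 w 0.57 grip 42.4 | units [ 0.   -0.01  0.01] spin 0.0
time: 68.6
tool_pos: [0.4701, -0.4041, 0.2182]
tcp_rot: [2.387, 2.033, 0.001]
wrist_force: [-0.1, -0.7, -2.3]
width: 0.565
grip_force: 42.0
t 68.6 at [ 0.4701 -0.4041  0.2182] psi -0.16 w 0.565 grip 42.0 | units [ 1.56e+01 -2.51e+00 -1.00e-02] spin 0.0
```

```bash
python3 -m creep '[[0.4,-0.06,0,0,0.4],[0.8,-0.13,0,0,0.4],[0.9,-0.14,0,0,0.4],[0.9,-0.14,0,0,0.4],[0.9,-0.14,0,0,0.4],[0.9,-0.14,0,0,0.4],[0.9,-0.14,0,0,0.4],[0.9,-0.14,0,0,0.4],[0.9,-0.14,0,0,0.4],[0.9,-0.14,0,0,0.4],[0.9,-0.14,0,0,0.4],[0.9,-0.14,0,0,0.4],[0.9,-0.14,0,0,0.4],[0.9,-0.14,0,0,0.4],[0.9,-0.14,0,0,0.4],[0.9,-0.14,0,0,0.4],[0.9,-0.14,0,0,0.4],[0.6,-0.1,0,0,0.4],[0.3,-0.05,0,0,0.4],[0,0,0,0,0.4]]'; python3 -m creep '[[0,0,0.5,0,0.4],[0,0,0.7,0,0.4],[0,0,0.7,0,0.4],[0,0,0.5,0,0.4],[0,0,0.3,0,0.4],[0,0,0.15,0,0.4],[0,0,0,0,0.4],[0,0,0,0,0.4]]'; python3 to.py .4706 .3858 .0615 -.16
```

```text
time: 71.1
tool_pos: [0.471, 0.3867, 0.2125]
tcp_rot: [2.39, 2.039, -0.005]
wrist_force: [-0.2, -0.5, -1.2]
width: 0.573
grip_force: 41.9
time: 72.1
tool_pos: [0.4733, 0.3873, 0.0731]
tcp_rot: [2.392, 2.037, 0.003]
wrist_force: [-0.8, -1.0, -2.0]
width: 0.573
grip_force: 41.9
t 72.1 at [0.4733 0.3873 0.0731] psi -0.16 w 0.573 grip 41.9 | units [-0.04 -0.05  0.23] spin -0.0
```

```bash
python3 -m creep '[[-0.04,-0.04,0.05,0,0.4],[0,0,0.08,0,0.4],[0,0,0,0,0.4],[0,0,0,0,0.4]]'; python3 to.py .4706 .3858 .0615 -.16
```

```text
time: 72.6
tool_pos: [0.4701, 0.3851, 0.0652]
tcp_rot: [-2.392, -2.037, 0.0]
wrist_force: [-0.1, -0.4, -2.1]
width: 0.57
grip_force: 41.9
t 72.6 at [0.4701 0.3851 0.0652] psi -0.16 w 0.57 grip 41.9 | units [0.01 0.01 0.07] spin 0.0
```

```bash
python3 -m creep '[[0.01,0.01,0.05,0,0.4],[0,0,0.03,0,0.4],[0,0,0,0,0.4],[0,0,0,0,0.4]]'; python3 to.py .4706 .3858 .0615 -.16
python3 -m creep '[[0,0,0,0,0.6],[0,0,0,0,0.7],[0,0,0,0,0.9],[0,0,0,0,0.9],[0,0,0,0,0.9],[0,0,-0.5,0,0.9],[0,0,-0.8,0,0.9],[0,0,-0.8,0,0.9],[0,0,-0.8,0,0.9],[0,0,-0.5,0,1],[0,0,0,0,1]]'; python3 to.py .4885 .2691 .2311 -.159
```

```text
time: 73.1
tool_pos: [0.4709, 0.3857, 0.0615]
tcp_rot: [-2.392, -2.037, -0.001]
wrist_force: [-1.7, 0.4, -0.1]
width: 0.569
grip_force: 42.0
t 73.1 at [0.4709 0.3857 0.0615] psi -0.16 w 0.569 grip 42.0 | units [ 0.   -0.01  0.  ] spin -0.0
time: 74.47
tool_pos: [0.4721, 0.3866, 0.2343]
tcp_rot: [2.392, 2.037, 0.009]
wrist_force: [-0.7, 0.1, -0.4]
width: 1.002
grip_force: 0.0
t 74.47 at [0.4721 0.3866 0.2343] psi -0.16 w 1.002 grip 0.0 | units [-2.27  0.7   0.06] spin -0.01
```

Back to the second viewing pose (w2) for a before/after comparison.

```bash
python3 -m creep '[[-0.57,0.18,0.03,0,1],[-0.57,0.18,0.03,0,1],[-0.57,0.17,0,0,1],[-0.56,0.17,0,0,1],[0,0,0,0,1],[0,0,0,0,1]]'; python3 to.py .4885 .2691 .2311 -.159
python3 - <<'E'
from look import *
import pickle
p=bot.read_camera('wrist');save(p,'e2.png');pickle.dump({'p':p},open('e2.pkl','wb'))
b=cv2.imread('pics/w2.png')[0:400,220:570];e=cv2.imread('pics/e2.png')[0:400,220:570]
P=pickle.load(open('poses.pkl','rb'));o=pickle.load(open('w2.pkl','rb'))['p']
th=np.linspace(0,6.28,40)
def c(x,r,z):return np.array([(x[0]+r*np.cos(t),x[1]+r*np.sin(t),z) for t in th])
def sq(x,h,z):
    k,s=np.cos(x[2]),np.sin(x[2]);return np.array([(u*k-v*s+x[0],u*s+v*k+x[1],z) for u,v in [(h,h),(h,-h),(-h,-h),(-h,h)]])
for q,im in ((o,b),(p,e)):
    for M in (c(P['tin'],.027,.106),c(P['bottle'],.025,.094),sq(P['bit'],.025,.091)):
        cv2.polylines(im,[np.round(proj(q,M)*1.5-[220,0]).astype(int)],True,(0,255,0),1)
cv2.imwrite('pics/cmp.png',cv2.resize(np.hstack([b,e]),None,fx=1.14,fy=1.14))
E
```

```text
time: 75.22
tool_pos: [0.4867, 0.268, 0.227]
tcp_rot: [-2.392, -2.036, 0.002]
wrist_force: [0.7, -1.3, -0.1]
width: 1.006
grip_force: 0.0
t 75.22 at [0.4867 0.268  0.227 ] psi -0.16 w 1.006 grip 0.0 | units [ 0.03  0.03 -0.08] spin -0.01
```

View pics/cmp.png

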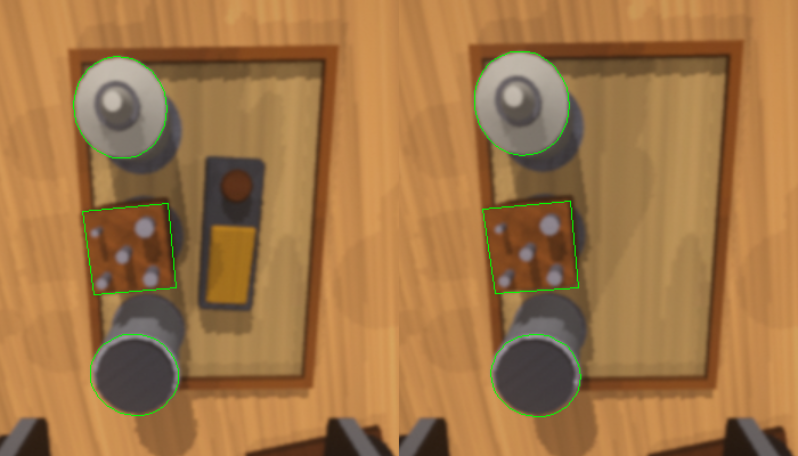

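All three stand within about 1 mm of their original outlines (same overlay before and after), and the gripper is clear. Handing in.

```bash
python3 -c "
from workcell import bot
print(bot.finish_job())"
```

```text
the job is handed in; nothing more can be done
None
```

The job is handed in, with no result returned: the plane lies flat in the rest's recess, and afterwards the bottle, tin and bit block each went back to within about 1 mm of their original spots, upright, at about 75 s of the 144 s allowed; the mug, hammer and offcut were never approached.

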